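Set the banding machine's side guide to a soap carton under its stop button

ROBOT

A 7-joint arm with a two-finger parallel gripper is mounted at the origin on a cart in front of the work surface, level with it; the furniture and walls round the work are solid. World frame = base frame: x ahead of the robot, y to its left, z up, the work surface at z = 0. Lengths are in mm, angles in rad, forces in N, time in s.
With the tool pointing down it reaches from about 400 to 900 mm from the base axis. Payload 5.6 kg.
Tool frame: the origin (TCP) lies midway between the tips of the shut fingers; the grasp point (between the pads) lies 19 mm behind it; z points along the fingers, y is the line along which they close (so a half turn about z gives the same grasp; the last joint's range is limited). The gripper opens to 92 mm and grips with 3 to 60 N. Pads are 20 mm wide; open, the fingers measure 128 mm over their backs; the gripper's body (75 mm by 189 mm) begins 69 mm behind the grasp point.
Start: joints at [-1.286, 0.468, -0.012, 1.603, 0.006, 1.071, -0.056], TCP at [209.316, 615.383, 214.592] pointing down, gripper open.
Joint ranges: [-2.53, 2.53], [-0.31, 2.02], [-1.57, 1.55], [0.28, 2.44], [-1.29, 4.43], [0.15, 1.84], [-2.92, 2.92]. Speed limits (rad/s): [2.57, 2.57, 3.14, 3.14, 3.14, 3.14, 3.14].

INTERFACE

Orientations are given as a rotation vector (axis times angle).
In Python, from cell import robot, grip, kin, viewer gives the robot as it stands. Calls block until the motion is done:
- robot.movep(position, orientation): joint-space move of the TCP to a pose.
- robot.servo_line(position, feed=150, rotation=None): straight line of the TCP; rotation=None keeps the orientation; feed is the mean speed in mm/s.
- robot.goto_joints(angles): joint-space move.
- grip(opening, newtons=None): opening from 0.0 (shut) to 1.0 (fully open); newtons is the grip in N (None keeps the last); returns when the fingers have stopped.
- robot.hold(seconds).
- kin.ik(position, orientation): joint angles nearest the present ones, or None.
- robot.observe(): the state.
- viewer.read_camera(name): name is "scene" or "top" or "wrist"; returns the picture (400x640x3 uint8, red, green, blue); there is no depth.
- viewer.camera_info(name): a dict with "camera_matrix" (3x3 intrinsics, pixels), "R" (3x3) and "t" (3): a world point X has camera coordinates R X + t. Camera axes: x right, y down, z forward; pixel columns grow to the right and rows downward; lengths in mm; the calibration is good to about 2 mm. A picture is of the moment at which its call begins: read the wrist's pose just before it. camera_info takes no time and is no camera call; for the wrist camera it gives the pose at the moment of the call.
A pose or a line that the arm cannot do raises robot.IKError and nothing moves.
- robot.job_done(): hands the job in; it is judged then, once.
Trained networks look in the newest picture that a camera, given by its name, has taken for a name from the list of things; names that differ only in an ending like _2 or _b are one class to them, and where a whole thing is asked for, a point or a joint stands for the part that bears it (a point fixed in the world has none). Each returns a list of dicts, best first, with "confidence" (0 to 1); they miss things now and then, are a little off and sometimes report something else, mostly with a low value. They report only what shows in the picture. A call takes as long as a camera call.
- viewer.silhouettes(name, camera): "mask" (400x640 bool, what is visible of it).
- viewer.pinpoint(name, camera): "at" ([x, y, z] in mm, in the coordinates of the camera as it stood for that picture, good to about 4 mm: a listed point, or the origin of a listed thing).
The state is a dict: "t": time; "joints": joint angles; "joint_velocities": joint speeds; "joint_torque": joint torques, N m; "tcp_pos": TCP position; "tcp_rot": TCP orientation; "contact_force": force on the tool from outside, world axes, zero at the start; "wrist_torque": the same for the moment, N m; "grip_width": opening from 0.0 (shut) to 1.0 (fully open); "grip_force": force on a finger pad.
Only numpy, scipy, OpenCV 4.12 (cv2) and the standard library are available. Lean on these libraries where they do the work, as an engineer would, in place of code of your own. Each camera call takes 0.05 s, during which the arm holds its last target. There are 200 camera calls.

TASK

Set up the counter-top banding machine for the soap carton that lies askew on its deck. First press the red mushroom stop button down until it stays down; with it down, push the sliding guide along until it holds the carton square and snug against the fixed guide, and flip the black cam lever over so that it locks the guide's rod. Then twist the stop button clockwise so that it springs back up, and leave the candle glass, spool and other cartons beside the machine where they stand.

Things in the scene. Friction and masses are not known exactly. Their poses are not given: they have to be found in the camera images.
- bander: Paper-banding machine, fixed on the counter: light grey enclosure, steel deck 50 mm over the counter. Origin on the counter under it; x to its rear, y to its left, z up. In its frame (mm): enclosure x -85..85, y -160..150; clamp block x -8..28, y -75..-45, 117 high with the lever's fork; yellow enclosure of the stop button x -73..-23, y -153..-97, top 78 over the counter.
- fixed_face (a point): On the inner face of the fixed guide, an upright aluminium plate 36 mm high on the deck at the left of the machine (x -45..41); the face lies at y = 115 mm in the machine's frame and looks to -y. This point is at the machine's x = 20, 14 mm above the deck.
- arch_top (a point): Middle of the top of the grey arch for the paper band, at x = 55, y = 60 mm in the machine's frame, 154 mm over the counter, an obstacle: the arch is 22 mm deep (machine x 44..66) and spans y -29..148. Behind it a cream roll stands up to 212 mm over the counter (x 67..92, y 7..113).
- carton: Soap carton to be banded, cream with a grey lid, 52 (x) x 82 (y) x 28 mm, about 0.11 kg, origin in the centre of its underside. Loose on the deck between the guides; its long side (own y) runs roughly along the machine's x, either way round, up to 0.2 rad askew. Square against the fixed guide its centre is 26 mm from that guide's face.
- guide_face (a point): Point on the working face (the +y face) of the sliding aluminium guide, 22 mm above the deck. The guide is an upright plate 84 mm long (machine x -45..39), 6 mm thick, top 37 mm over the deck, carried by a rod; its face looks to the machine's +y, at the fixed guide.
- rod_end (a point): Outer (-y) end of the rod of the sliding guide: centre of the end face of its black cap (18 mm across, 12 long), 72 mm over the counter, 193 mm from the guide's face. Rod 12 mm thick, along the machine's y at its x = 10 mm, through the clamp block. Pushing the cap to +y drives the guide; unclamped it rubs with about 2 N.
- guide (a joint): Travel of the sliding guide along the machine's +y, in m: 0 when its face stands 117 mm from the fixed guide's face, 0.065 when the carton is held tight between them; at most 0.075.
- lever_pivot (a point): Axis of the cam lever (along the machine's y), at x = 10, y = -60 mm in the machine's frame, 108 mm above the counter, in the fork of the clamp block. The steel cam round it reaches up to 19 mm from this axis, on the lever's front side.
- lever_tip (a point): Free end of the black cam lever, 72 mm from its axis. The lever is straight, 16 mm wide (machine y) and 10 mm thick; this point lies on its middle line.
- cam_lever (a joint): Cam lever in rad: 0 open, 0.20 past upright toward the machine's rear (+x); grows as it swings to the front (-x) and down. From 0.6 the cam bears on the rod; resistance peaks near 0.9 (about 4 N at the tip, 0.3 N m); past 1.5 it is over centre and goes home by itself to its stop at 1.75, level, pointing to -x, and clamps the rod firmly (20 N do not shift it).
- stop_top (a point): Centre of the top of the red mushroom stop button, at the machine's x = -48, y = -125 mm. Head 39 mm across; its gripping rim reaches from 5 to 18 mm below this point, a black stem follows. Top 117.5 mm above the counter when up, 110.5 mm when latched; its underside is then 18 or 11 mm over the yellow enclosure.
- stop_press (a joint): How far the stop button is down, in m: 0 up, about 0.0069 latched, 0.0093 at the bottom. It latches (stays down) once it has been pressed beyond 0.0078, against a spring of up to about 8 N; pulling does not free it.
- stop_twist (a joint): Turn of the button's head in rad, clockwise from above is positive: 0 at rest, stop at 1.2. Turned past about 0.65 while down it is unlatched, and its spring lifts it as soon as nothing holds it down; let go, the head turns back to 0 by itself. Takes about 0.05 N m.
- votive: Bystander: candle glass with pink wax and painted leaves, 63 mm across, 76 mm high, loose, beside the machine's right end toward the front. Origin in the centre of its underside.
- spool: Bystander: wooden spool of green twine, 46 mm across, 30 mm high, loose, standing beside the machine's right end toward the rear. Origin in the centre of its underside.
- carton_b: Bystander: cream soap carton 52 x 82 x 28 mm, loose, lying on the counter left of the machine. Origin in the centre of its underside.
- carton_c: Bystander: grey soap carton 52 x 82 x 28 mm, loose, lying on the counter left of the machine, behind the other. Origin in the centre of its underside.

How it is judged:
By the outcome, as a careful person would: the job done as asked, in the order asked, and still so for the second after the job is handed in, with the robot touching nothing.
It also fails if it takes over 54 s, if anything falls off the work surface, if the arm or the gripper's body presses on something with over 40 N, if the wrist force passes 120 N, or if a joint passes its speed limit or range.

## Working session

There is one attempt and no reset: what is moved stays moved. The work goes in short steps, each a Python script; the robot and the scene stay as the last script left them, time stands still between calls to the robot, and variables do not carry over. Pictures are saved under pics/ and viewed, at most 10 in all, crops included, and the job is handed in when it is done.

```bash
ls; mkdir -p pics; cat > h.py <<'E'
import numpy as np, cv2
from cell import robot, grip, kin, viewer
from scipy.spatial.transform import Rotation as R
def w(cam,p):
    c=viewer.camera_info(cam); return np.array(c["R"]).T@(np.array(p)-np.array(c["t"]))
def find(n,cam):
    return [(round(d["confidence"],2),w(cam,d["at"]).round(1)) for d in viewer.pinpoint(n,cam)[:2]]
def snap(cam,f):
    im=viewer.read_camera(cam); cv2.imwrite("pics/"+f,im[:,:,::-1]); return im
E
python3 - <<'E'
from h import *
o=robot.observe(); print(o["t"],o["tcp_rot"],o["contact_force"])
for cam in("scene","top"):
    snap(cam,cam+"0.png")
    for n in "bander fixed_face arch_top carton guide_face rod_end lever_pivot lever_tip stop_top votive spool carton_b".split():
        print(cam,n,find(n,cam))
E
```

```text
pics
0.0 [-5.12672890e-01 -3.09934223e+00  2.70953281e-03] [ 0.75026217 -0.11137847 -0.27124181]
scene bander [(0.83, array([ 507.2, -103.4,    2.2]))]
scene fixed_face [(0.72, array([527.1,  12.5,  62.4])), (0.25, array([451.8, 261.5,   5.4]))]
scene arch_top [(0.86, array([560.6, -44.2, 155. ])), (0.51, array([ 511.1, -102.7,    0.9]))]
scene carton [(0.84, array([451. , 262.4,  -0.6])), (0.82, array([524.2, -33.4,  43.4]))]
scene guide_face [(0.57, array([532.5, -91. ,  72.3])), (0.36, array([565.7, -42.3, 155.1]))]
scene rod_end [(0.68, array([ 531.3, -282.2,   71.2])), (0.52, array([532.9, -90.7,  72.8]))]
scene lever_pivot [(0.79, array([ 521.7, -163. ,  109.5])), (0.22, array([528. ,  13.5,  62.5]))]
scene lever_tip [(0.72, array([ 520.5, -161.6,  106.6])), (0.59, array([ 534.3, -163.7,  178.6]))]
scene stop_top [(0.69, array([ 469.7, -230.3,  115.3])), (0.49, array([ 580. , -327.2,    0.7]))]
scene votive [(0.84, array([ 466.9, -315.6,    1.4])), (0.65, array([537.4, 273.9,  -2.2]))]
scene spool [(0.7, array([ 576.6, -326. ,   -1.4]))]
scene carton_b [(0.84, array([451. , 262
[... 219 characters left out ...]
ray([568. , -45.1, 154.2]))]
top carton [(0.86, array([456.8, 255.3,  -0.8])), (0.83, array([537.2, 272. ,   3.6]))]
top guide_face [(0.91, array([537.8, -87.2,  72.4])), (0.44, array([566. , -46.4, 156.5]))]
top rod_end [(0.86, array([ 528.1, -282. ,   69.1])), (0.38, array([565.4, -41.8, 156.1]))]
top lever_pivot [(0.8, array([ 524. , -165.5,  109. ]))]
top lever_tip [(0.45, array([ 540.4, -161.6,  177.4]))]
top stop_top [(0.65, array([ 466.8, -236.7,  119.2])), (0.3, array([523.8, -37.6,  46. ]))]
top votive [(0.68, array([ 467.1, -319. ,    1.4]))]
top spool [(0.54, array([ 584.3, -330.9,    1.1]))]
top carton_b [(0.86, array([456.8, 255.3,  -0.8])), (0.83, array([537.2, 272. ,   3.6]))]
```

```bash
python3 - <<'E'
import numpy as np
from scipy.optimize import least_squares
M=[((0,0),(507,-103.4)),((0,0),(515.4,-106)),((20,115),(527.1,12.5)),((20,115),(530.3,12.3)),((55,60),(560.6,-44.2)),((55,60),(568,-45.1)),
((10,-60),(521.7,-163)),((10,-60),(524,-165.5)),((-48,-125),(469.7,-230.3)),((-48,-125),(466.8,-236.7)),((10,-195),(531.3,-282.2)),((10,-195),(528.1,-282))]
def f(p):
    c,s=np.cos(p[2]),np.sin(p[2]); r=[]
    for i,(m,q) in enumerate(M):
        y=m[1]+(p[3] if m[1]==-195 else 0)
        r+=[p[0]+c*m[0]-s*y-q[0],p[1]+s*m[0]+c*y-q[1]]
    return r
s=least_squares(f,[510,-104,0,0],loss='soft_l1',f_scale=3);print(s.x,np.round(s.fun,1))
E
```

```text
[ 5.11992094e+02 -1.04999409e+02  3.59742186e-02  1.73919808e+01] [ 5.  -1.6 -3.4  1.   0.7 -1.9 -2.5 -1.7  4.2  1.1 -3.2  2.   2.4 -1.6
  0.1  0.9 -1.2 -1.3  1.7  5.1 -2.9  0.1  0.3 -0.1]
```

View pics/scene0.png

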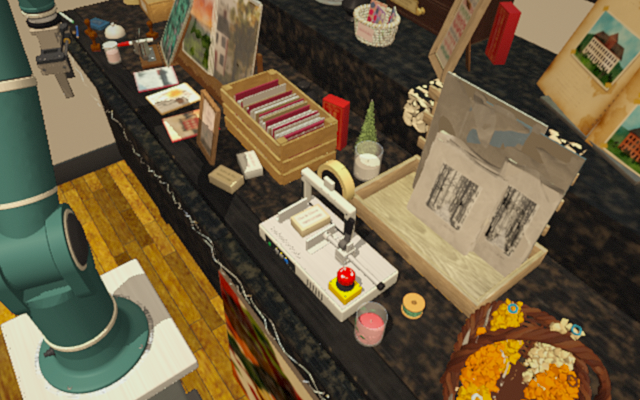

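View pics/top0.png

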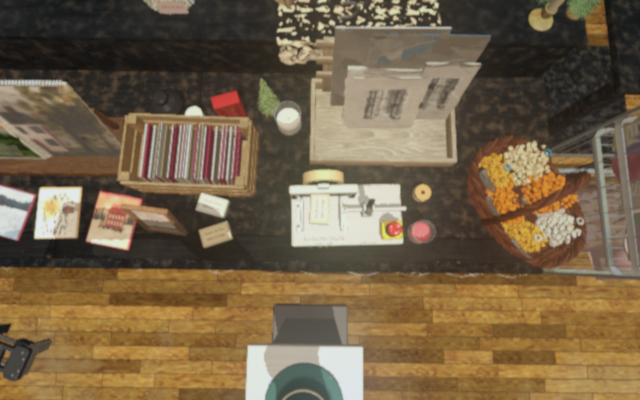

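```bash
cat >> h.py <<'E'
yaw=0.036; O=np.array([512.,-105.,0])
def m2w(p): return R.from_euler('z',yaw).apply(p)+O
def rot(psi): # tool down, tool y along machine -y turned by psi
    return (R.from_euler('z',yaw+psi)*R.from_euler('x',np.pi)).as_rotvec()
def st(l=''):
    o=robot.observe(); print(l,round(o["t"],2),np.round(o["tcp_pos"],1),'F',np.round(o["contact_force"],1)); return o
E
python3 - <<'E'
from h import *
for psi in (0,np.pi,np.pi/2,-np.pi/2):
    for n,p in dict(start=(-48,-125,150),view=(-20,-60,330),btn=(-48,-125,82),rod=(10,-195,60),lev=(45,-60,165)).items():
        q=kin.ik(m2w(p),rot(psi)); print(round(psi,2),n,None if q is None else np.round(q,2))
robot.movep(m2w((-30,-80,330)),rot(0)); st()
snap("wrist","w0.png")
for n in "fixed_face arch_top carton guide_face rod_end lever_pivot lever_tip stop_top votive spool".split(): print(n,find(n,"wrist"))
E
```

```text
0 start [-0.32  0.45  0.9   2.01 -0.45  0.89 -0.71]
0 view [-0.74  0.23  1.19  1.82 -0.23  1.24 -1.02]
0 btn [-0.39  0.68  1.05  2.06 -0.79  0.88 -0.42]
0 rod [-0.29  0.91  1.12  1.86 -0.96  1.04 -0.29]
0 lev [-0.54  0.62  1.08  1.87 -0.63  1.05 -0.74]
3.14 start [-0.29  0.43  0.86  2.01 -0.43  0.88  2.41]
3.14 view [-0.59  0.18  0.98  1.82 -0.16  1.23  2.05]
3.14 btn [-0.12  0.5   0.64  2.05 -0.45  0.73  2.41]
3.14 rod [ 0.04  0.65  0.58  1.84 -0.48  0.79  2.47]
3.14 lev [-0.25  0.45  0.61  1.85 -0.32  0.94  2.12]
1.57 start [-0.27  0.42  0.83  2.01 -0.41  0.88  0.82]
1.57 view [-0.65  0.19  1.06  1.82 -0.18  1.23  0.5 ]
1.57 btn [-0.31  0.6   0.92  2.06 -0.67  0.81  1.05]
1.57 rod [-0.14  0.74  0.84  1.86 -0.71  0.88  1.09]
1.57 lev [-0.45  0.54  0.92  1.86 -0.51  0.99  0.72]
-1.57 start [-0.56  0.73  1.35  2.02 -0.83  1.1  -1.92]
-1.57 view [-0.84  0.33  1.39  1.83 -0.34  1.27 -2.47]
-1.57 btn [-0.52  0.92  1.34  2.07 -1.05  1.11 -1.76]
-1.57 rod [-0.37  1.1   1.33  1.87 -1.16  1.23 -1.73]
-1.57 lev [-0.65  0.82  1.35  1.87 -0.87  1.21 -2.11]
 4.3 [ 485.3 -185.2  329.8] F [-0.4  0.8  0.4]
fixed_face [(0.8, array([530. ,  13.9,  62.6]))]
arch_top [(0.9, array([565.8, -43.2, 151. ])), (0.44, array([ 530.5, -163.6,  181.1]))]
carton [(0.89, array([ 4.493e+02,  2.582e+02, -4.000e-01])), (0.87, array([535.7, 274.2,   3. ]))]
guide_face [(0.78, array([528.7, -90.3,  71.1]))]
rod_end [(0.76, array([ 526.1, -282.8,   72.2]))]
lever_pivot [(0.62, array([ 517. , -159.3,  107.2]))]
lever_tip [(0.51, array([ 528.9, -166.6,  183.8]))]
stop_top [(0.96, array([ 466.5, -235.5,  118.5]))]
votive [(0.8, array([ 464.6, -316.6,   -2.4]))]
spool []
```

View pics/w0.png

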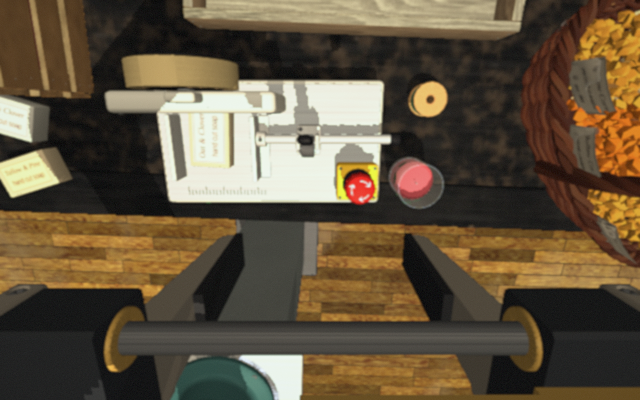

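```bash
python3 - <<'E'
from h import *
import cv2
from scipy.optimize import least_squares
def ray(cam,uv,z):
    c=viewer.camera_info(cam); Rm=np.array(c["R"]); C=-Rm.T@np.array(c["t"])
    d=Rm.T@np.linalg.inv(c["camera_matrix"])@np.array([*uv,1.]); return C+d*(z-C[2])/d[2]
for cam,f in(("scene","scene0"),("top","top0"),("wrist","w0")):
    im=cv2.imread(f"pics/{f}.png").astype(int); b,g,r=im[...,0],im[...,1],im[...,2]
    m=((r>140)&(g<60)&(b<70)).astype(np.uint8)
    c=viewer.camera_info(cam); p=np.array(c["R"])@np.array([468,-234,109.])+c["t"]; p=np.array(c["camera_matrix"])@p; p=p[:2]/p[2]
    yy,xx=np.nonzero(m); k=np.hypot(xx-p[0],yy-p[1])<25
    print(cam,p.round(1),k.sum(),ray(cam,(xx[k].mean(),yy[k].mean()),110).round(1))
M=[((20,115),(530,13.9)),((20,115),(527.1,12.5)),((20,115),(530.3,12.3)),((55,60),(560.6,-44.2)),((55,60),(568,-45.1)),((55,60),(565.8,-43.2)),((10,-60),(517,-159.3)),
((10,-60),(521.7,-163)),((10,-60),(524,-165.5)),((-48,-125),(469.7,-230.3)),((-48,-125),(466.8,-236.7)),((-48,-125),(466.5,-235.5)),((10,-195),(531.3,-282.2)),((10,-195),(528.1,-282)),((10,-195),(526.1,-282.8)),
((0,0),(507,-103.4)),((0,0),(515.4,-106))]
def f(p):
    c,s=np.cos(p[2]),np.sin(p[2]); r=[]
    for m,q in M:
        y=m[1]+(p[3] if m[1]==-195 else 0)
        r+=[p[0]+c*m[0]-s*y-q[0],p[1]+s*m[0]+c*y-q[1]]
    return r
print(least_squares(f,[510,-104,0,0],loss='soft_l1',f_scale=3).x)
# edges of the white deck in wrist view: none needed
E
```

```text
scene [346.5 276.3] 182 [ 464.7 -235.4  110. ]
top [394.7 229.1] 0 [nan nan nan]
wrist [360.5 187.2] 323 [ 469.5 -232.1  110. ]
[ 5.11840663e+02 -1.04646533e+02  3.04464076e-02  1.69052433e+01]<stdin>:12: RuntimeWarning: Mean of empty slice.
  ret = ret.dtype.type(ret / rcount)
```

```bash
sed -i 's/yaw=0.036; O=.*/yaw=0.032; O=np.array([511.8,-105.3,0])/' h.py; python3 - <<'E'
from h import *
grip(0.0,20); b=m2w((-48,-125,0)); b[2]=135
robot.movep(b,rot(np.pi/2)); st('above')
b[2]=119; robot.servo_line(b,feed=60); F0=st('near')["contact_force"][2]
for z in np.arange(117,102,-1):
    b[2]=z; robot.servo_line(b,feed=20); o=st(z)
    if o["contact_force"][2]-F0>16: break
b[2]=150; robot.servo_line(b,feed=150); st('up'); snap("scene","s1.png"); print(find("stop_top","scene"))
E
```

```text
above 7.7 [ 468.3 -231.9  135.3] F [0.5 0.1 1.6]
near 8.12 [ 467.6 -231.6  118.6] F [-0.2  1.2  0.3]
117 8.37 [ 467.9 -231.9  117.2] F [-0.1 -0.1  3. ]
116 8.62 [ 467.9 -231.9  116.2] F [-0.6  0.1  3.1]
115 8.87 [ 467.9 -231.9  115.1] F [-0.4 -0.5  4. ]
114 9.12 [ 467.9 -231.9  114. ] F [-0.8 -0.3  5. ]
113 9.37 [ 467.9 -231.9  113. ] F [-0.3 -0.1  3.5]
112 9.62 [ 467.9 -231.9  112. ] F [-0.6  0.2  4.1]
111 9.87 [ 467.9 -231.9  111.1] F [-1.3 -1.3  5.3]
110 10.12 [ 467.9 -231.9  110.1] F [-0.3 -0.5  5.8]
109 10.37 [ 468.  -231.9  109.2] F [-0.8 -0.8  6.5]
108 10.62 [ 468.  -231.9  108.6] F [-2.5  1.2 10.7]
107 10.87 [ 468.1 -232.   108.4] F [-4.1  1.5 18.9]
up 11.3 [ 467.6 -231.1  149.4] F [ 0.3  0.2 -0.4]
[(0.49, array([ 468.4, -232. ,  109.5]))]
```

```bash
python3 - <<'E'
from h import *
P=lambda y,z:m2w((10,y,z))
robot.servo_line(P(-197,150),feed=150); robot.servo_line(P(-197,61),feed=110); st('down')
ey=R.from_euler('z',yaw).apply([0,1,0])
def F(l):
    o=st(l); return o["contact_force"]@ey
f0=F('0')
y=-197
for y in list(range(-190,-148,5))+list(range(-148,-128,1)):
    robot.servo_line(P(y,61),feed=40 if y<-148 else 20); f=F(y)
    if f-f0<-12: break
snap("wrist","w1.png"); snap("top","t1.png"); print(find("rod_end","top"),find("guide_face","top"))
E
```

```text
down 13.12 [ 528.5 -302.3   61.6] F [0.2 0.8 0.7]
0 13.12 [ 528.5 -302.3   61.6] F [0.2 0.8 0.7]
-190 13.45 [ 528.3 -294.4   61.4] F [ 0.4  0.9 -0.1]
-185 13.72 [ 527.8 -289.5   61.1] F [ 0.2 -0.3  0.7]
-180 14.0 [ 527.5 -284.4   60.9] F [-0.2 -0.2 -0.5]
-175 14.28 [ 527.3 -279.2   60.9] F [-0.8 -0.4  0. ]
-170 14.55 [ 527.2 -274.2   60.9] F [-0.2 -0.1  0.2]
-165 14.82 [ 527.1 -269.2   60.9] F [ 1.1  0.5 -0.3]
-160 15.1 [ 526.9 -264.3   61. ] F [-0.3 -0.   0. ]
-155 15.38 [ 526.7 -259.3   61. ] F [-0.8 -1.2  1. ]
-150 15.65 [ 526.6 -254.3   60.9] F [-0.3 -0.  -0. ]
-148 15.9 [ 526.5 -252.7   61. ] F [-0.4 -0.6  0.2]
-147 16.15 [ 526.5 -252.    61. ] F [ 0.1 -1.  -0.9]
-146 16.4 [ 526.5 -250.9   61. ] F [-0.6 -1.7  0.4]
-145 16.65 [ 526.4 -249.8   61. ] F [ 0.1 -2.2 -0.8]
-144 16.9 [ 526.4 -248.8   61. ] F [ 0.2 -1.5 -0.3]
-143 17.15 [ 526.3 -247.7   61. ] F [-0.4 -1.8  0.2]
-142 17.4 [ 526.3 -246.8   61. ] F [-0.4 -2.  -0.2]
-141 17.65 [ 526.3 -245.8   61. ] F [-0.5 -2.2  0.1]
-140 17.9 [ 526.2 -244.9   61. ] F [-0.7 -1.9  0.4]
-139 18.15 [ 526.2 -244.9   61.1] F [ 1.4 -5.6 -1.8]
-138 18.4 [ 526.2 -244.9   61.2] F [ 0.2 -7.2 -3.4]
-137 18.65 [ 526.2 -244.8   61.2] F [ 1.9 -9.1 -4. ]
-136 18.9 [ 526.3 -244.8   61.3] F [  2.1 -10.9  -5. ]
-135 19.15 [ 526.2 -244.8   61.3] F [  1.6 -12.4  -5.4]
[(0.7, array([568.9, -43.7, 155.6])), (0.3, array([ 537.6, -161.7,  175.2]))] [(0.75, array([534.9, -40.3,  71.3]))]
```

```bash
python3 - <<'E'
from h import *
robot.servo_line(m2w((10,-160,61)),feed=100)
robot.servo_line(m2w((10,-160,170)),feed=200)
robot.movep(m2w((58,-60,215)),rot(0)); 
robot.servo_line(m2w((52,-60,166)),feed=120); st('start')
robot.servo_line(m2w((38,-60,166)),feed=80); st()
for phi in np.arange(-0.1,1.58,0.12):
    n=np.array([np.cos(phi),0,np.sin(phi)]); u=np.array([-np.sin(phi),0,np.cos(phi)])
    p=np.array([10,-60,108])+58*u+5*n+[10,0,0]
    robot.servo_line(m2w(p),feed=60); o=st(round(phi+.2,2))
    if np.linalg.norm(o["contact_force"])>25: break
snap("scene","s2.png"); print(find("lever_tip","scene"))
E
```

```text
start 22.4 [ 565.8 -164.1  166.2] F [-0.3  0.7  0.1]
 22.73 [ 551.9 -164.1  166.7] F [ 1.4  0.3 -0. ]
0.1 23.0 [ 544.3 -164.2  165.3] F [ 0.3 -0.4  0.2]
0.22 23.27 [ 537.2 -164.5  166.1] F [ 0.5 -0.1  0.2]
0.34 23.53 [ 530.1 -164.7  166.1] F [-0.3  0.3 -0.5]
0.46 23.8 [ 523.1 -164.9  165.3] F [-0.4  0.3  1.6]
0.58 24.07 [ 516.3 -165.1  163.6] F [0.4 0.1 0.3]
0.7 24.33 [ 509.9 -165.3  161.2] F [ 0.5 -0.2 -0.3]
0.82 24.6 [ 503.7 -165.6  158. ] F [ 0.  -0.   0.7]
0.94 24.87 [ 497.8 -165.8  154. ] F [-0.2  0.3  0.3]
1.06 25.13 [ 492.4 -166.   149.3] F [0.9 0.1 0.7]
1.18 25.4 [ 487.5 -166.   144. ] F [ 0.2 -0.3  0.6]
1.3 25.67 [ 483.6 -166.1  138.3] F [ 0.1  0.6 -0.5]
1.42 25.93 [ 480.4 -166.2  132.2] F [ 0.4 -0.3  0.4]
1.54 26.2 [ 478.  -166.3  125.7] F [-0.4 -0.1  0. ]
1.66 26.47 [ 476.2 -166.4  119. ] F [ 0.4 -0.2 -0.4]
1.78 26.73 [ 477.  -167.1  114.4] F [-3.8  3.9 22.1]
[(0.46, array([ 450.7, -167.3,  105.5]))]
```

```bash
python3 - <<'E'
from h import *
robot.servo_line(m2w((-40,-60,150)),feed=150); st()
im=snap("scene","s3.png")
cv2.imwrite("pics/s3c.png",cv2.resize(im[170:340,240:420,::-1],None,fx=3.3,fy=3.3,interpolation=cv2.INTER_CUBIC))
E
```

```text
27.23 [ 473.9 -166.1  149.6] F [ 0.2 -1.1 -0.7]
```

View pics/s3c.png

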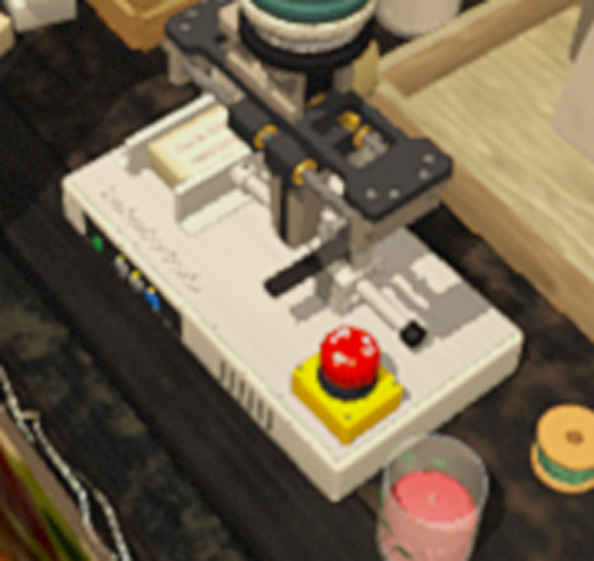

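```bash
python3 - <<'E'
from h import *
b=lambda z:m2w((-48,-125,z))
grip(0.65,15); 
robot.movep(b(150),rot(np.pi/2+.5)); st('above')
robot.servo_line(b(83),feed=100); st('down')
grip(0.0,15); o=st('grip'); print(o["grip_width"]*92,o["grip_force"])
for a in (.25,0,-.25,-.5):
    robot.servo_line(b(83),feed=100,rotation=rot(np.pi/2+a)); o=st(a); print(o["wrist_torque"])
robot.servo_line(b(89.5),feed=30); st('lift')
grip(0.65); st('rel')
robot.servo_line(b(150),feed=120); st('up')
robot.movep(m2w((-60,-60,300)),rot(np.pi/2)); st('end')
im=snap("scene","s4.png"); snap("wrist","w4.png")
cv2.imwrite("pics/s4c.png",cv2.resize(im[170:340,240:420,::-1],None,fx=3.3,fy=3.3,interpolation=cv2.INTER_CUBIC))
for c in("scene","wrist"):
    for n in("stop_top","guide_face","lever_tip"): print(c,n,find(n,c))
E
```

```text
above 29.89 [ 467.8 -231.7  149.9] F [-0.1 -0.1 -0.4]
down 30.71 [ 468.1 -232.    83.3] F [-0.5 -0.2 -0.5]
grip 31.17 [ 468.3 -231.7   83.4] F [0.3 0.5 1.3]
37.29053506868068 15.000046491622925
0.25 31.57 [ 468.3 -231.7   83.3] F [1.4 1.  3. ]
[ 0.03972203 -0.12949604 -0.01033489]
0 31.97 [ 468.3 -231.7   83.4] F [0.9 0.7 4.4]
[ 0.21228736 -0.09061172 -0.00468294]
-0.25 32.37 [ 468.4 -231.7   83.4] F [ 1.7 -0.   5. ]
[ 0.120021  -0.0654773  0.0336246]
-0.5 32.77 [ 468.5 -231.7   83.4] F [0.9 0.7 5.3]
[ 0.22875623 -0.09180396  0.06316076]
lift 33.13 [ 468.4 -231.8   89.8] F [3.3 1.2 2.5]
rel 33.64 [ 467.5 -231.8   89.3] F [0.4 1.1 0.5]
up 34.29 [ 467.7 -231.3  149.8] F [ 0.2  0.5 -0.9]
end 34.99 [ 453.3 -166.8  298.9] F [ 1.3  0.2 -1.3]
scene stop_top [(0.72, array([ 468.6, -233.4,  113.5])), (0.2, array([ 522. , -157.5,  105.5]))]
scene guide_face []
scene lever_tip [(0.65, array([532.4, -41.3,  71.1])), (0.64, array([ 453.7, -163.1,  108.2]))]
wrist stop_top [(0.6, array([ 468.9, -235.6,  120.2]))]
wrist guide_face [(0.72, array([529. , -42.3,  71.2]))]
wrist lever_tip [(0.97, array([ 450.3, -168.5,  112. ]))]
```

View pics/s4c.png

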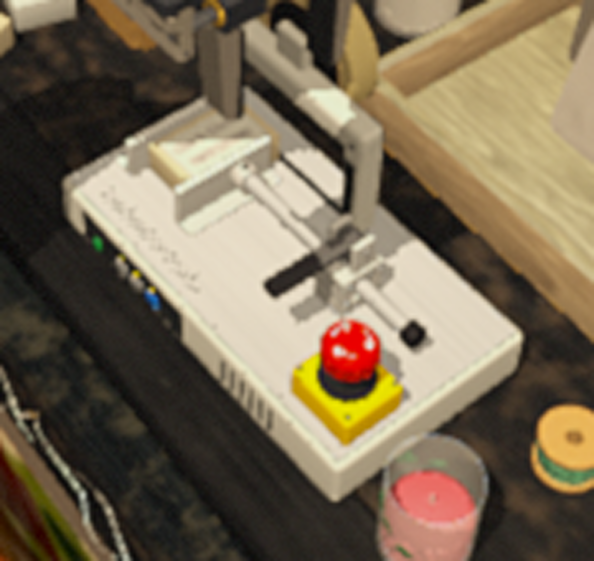

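View pics/w4.png

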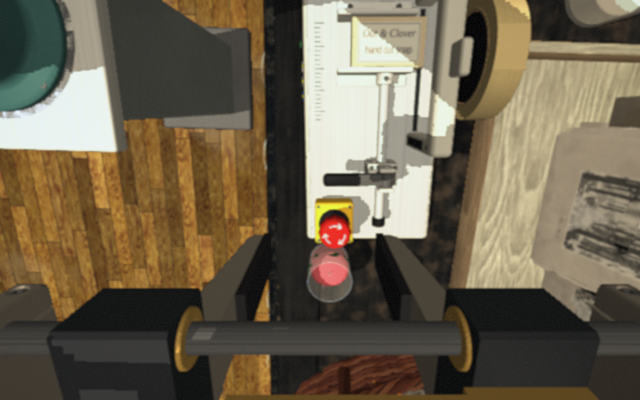

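```bash
python3 - <<'E'
from h import *
for f in("scene0","s3","s4"):
    im=cv2.imread(f"pics/{f}.png").astype(int)[250:295,325:370]; m=(im[...,2]>120)&(im[...,1]<70)&(im[...,0]<80)
    y,x=np.nonzero(m); print(f,m.sum(),y.mean().round(2),y.min())
E
```

```text
scene0 201 27.33 18
s3 197 28.99 20
s4 200 27.37 18
```

The button's image is back at its original "up" row (27.4, against 29.0 when latched).

```bash
python3 -c "
from h import *
print(robot.job_done()); st()"
```

```text
the job is handed in; nothing more can be done
None
the job is handed in; nothing more can be done
```

I handed the job in at about 35 s: the stop button was latched, the guide pushed until the carton was square and snug, the cam lever flipped to its stop, and the button twisted back up. The lever gave no measurable resistance on the way over and I did not test the clamp by pushing on the rod, and nothing near the candle glass, spool or other cartons was touched.

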